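# Refit the bearing block's own cap

### The arm

A 7-joint arm with a two-finger parallel gripper is mounted at the origin on a cart in front of the work surface, level with it; the furniture and walls round the work are solid. World frame = base frame: x ahead of the robot, y to its left, z up, the work surface at z = 0. Lengths are in m, angles in rad, forces in N, time in s.
With the tool pointing down it reaches from about 0.4 to 0.85 m from the base axis. Payload 10.4 kg.
Tool frame: the origin (TCP) lies at the very end of the fingers, on their centre line; the grasp point (between the pads) lies 19 mm behind it; z points along the fingers, y is the direction in which the jaws open and shut (so a half turn about z gives the same grasp; the last joint's range is limited). The gripper opens to 85 mm and grips with 20 to 120 N. Pads are 22 mm wide; open, the fingers measure 114 mm over their backs; the gripper's body (76 mm by 85 mm) begins 54 mm behind the grasp point. The pads swing forward as they close: fully open they stand 13 mm farther back than shut.
Start: joints at [1.086, 0.332, -0.065, 1.46, 0.022, 1.35, -0.088], TCP at [0.278, -0.56, 0.231] pointing down, gripper open.
Joint ranges: [-2.6, 2.6], [-0.5, 2.12], [-1.47, 1.34], [0.16, 2.42], [-1.27, 4.41], [0.06, 2.06], [-2.6, 2.6]. Speed limits (rad/s): [2.22, 2.22, 2.79, 2.79, 3.14, 3.14, 3.14].

### API

Orientations are given as a unit quaternion [x, y, z, w].
In Python, from workcell import get_obs, camera, camera_info, hand_in gives the robot as it stands.
- The arm moves only by the tool move_arm, never from a script. Its argument "moves" is a list of rows, each a list of 3 entries, a list of its own where there are three numbers: the shift along the tool's x, y, z in units of 25 mm (1.0 is 25 mm), then the turn, a rotation vector about the tool's x, y, z in degrees, then the opening, from 0 (shut) to 1 (fully open). A call has 1 to 5 rows; each row shifts and turns the commanded pose from where the row before left it, along the tool's axes as they then stand; what a row does not reach is not made up. A row lasts 1/8 s, in which the tool goes at most 62.5 mm and 10.7 degrees, less where a joint would pass 70% of its speed; a pose out of reach is approached as far as the arm can. A call is refused whole if a number of a shift passes 1 or a number of a turn 10.7, either way. A call with a gripper value outside its range is refused whole. The fingers move at their own pace and stop on an object; "squeeze" is the grip in N (left out, the last holds). Time passes only in rows, so rows that do not move let the fingers close. It gives the time, the measured TCP pose, the force and the opening at its end, in the units of the state.
- get_obs(): the state, without advancing time (a new reading comes with each control period).
- camera(name): name is "scene" or "top"; returns the picture (480x640x3 uint8, red, green, blue); there is no depth.
- camera_info(name): a dict with "fx", "fy", "cx", "cy" (pixels), "origin" and "rotation" of the camera in the world. Camera axes: x right, y down, z forward; pixel columns grow to the right and rows downward; lengths in m; the calibration is good to about 2 mm. A picture is of the moment at which its call begins. camera_info takes no time and is no camera call.
- hand_in(): hands the job in, once; it reports no verdict.
The state is a dict: "clock": time; "joint_pos": joint angles; "joint_velocities": joint speeds; "tau": joint torques, N m; "position": TCP position; "ee_rot": TCP orientation; "ft_force": force on the tool from outside, world axes, zero at the start; "torque": the same for the moment, N m; "grip_width": opening from 0.0 (shut) to 1.0 (fully open).
Only numpy, scipy, OpenCV 4.12 (cv2) and the standard library are available. Lean on these libraries where they do the work, as an engineer would, in place of code of your own. Each camera call takes 0.05 s, during which the arm holds its last target. There are 200 camera calls.

### The job

The bearing block on the bench has lost its upper half, and three caps lie next to it. Pick out the one cap whose half-round bore matches the brass bush on the shaft, and set it over the bush in its place on the block: both feet flat on the joint faces, in line with the block. Lower it on rather than dropping it, and leave the other two caps where they are.

Things in the scene. Friction and masses are not known exactly. Their poses are not given: they have to be found in the camera images.
- block_seat (a point): Green lower bearing half fixed to the bench: foot 170 (y) x 56 x 12 mm, pedestal 104 (y) x 36 mm (x), flat joint faces 40 mm above the bench. Brass bush 36 mm diameter, 44 long, round a 28 mm shaft 110 long (x), half standing above the faces. Point: middle of the bush axis, level with the faces; z up. Right cap: bore centred here, underside on the faces, 2 mm play round the bush.
- cap_a_lug (a point): Loose green arched bearing cap, 0.25 kg, on its two feet; small half-round bore, 24 mm diameter. 100 mm long (y), 36 mm wide along the bore (x). On its crown, 21 mm above its underside, an upright grip lug 36 (x) x 22 (y) x 32 mm tall. Point: on the lug's centre line, 12 mm below its top, 41 mm above the cap's underside. z up; same either way round.
- cap_b_lug (a point): Loose green arched bearing cap, 0.25 kg, on its two feet; middle-sized half-round bore, 40 mm diameter. 100 mm long (y), 36 mm wide along the bore (x). On its crown, 29 mm above its underside, an upright grip lug 36 (x) x 22 (y) x 32 mm tall. Point: on the lug's centre line, 12 mm below its top, 49 mm above the cap's underside. z up; same either way round.
- cap_c_lug (a point): Loose green arched bearing cap, 0.25 kg, on its two feet; large half-round bore, 56 mm diameter. 100 mm long (y), 36 mm wide along the bore (x). On its crown, 37 mm above its underside, an upright grip lug 36 (x) x 22 (y) x 32 mm tall. Point: on the lug's centre line, 12 mm below its top, 57 mm above the cap's underside. z up; same either way round.
Mind the look-alikes: they are no part of the job. Leave any purple look-alike of the part that bears block_seat alone. Leave any blue look-alike of the part that bears cap_b_lug alone.

How it is judged:
At the end, for the whole second after the job is handed in: The cap with the 40 mm bore sits at rest on the block over the bush: within 10 mm of the block's middle along and across the shaft, within 4 mm of its seated height, turned less than 10 degrees from the block and tilted less than 5 degrees (x of cap_b_lug in the frame of block_seat between -0.01 and 0.01 m and y of cap_b_lug in the frame of block_seat between -0.01 and 0.01 m and z of cap_b_lug in the frame of block_seat between 0.045 and 0.053 m and angle between the x axis of cap_b_lug and the x axis of block_seat, either way round below 0.175 rad and angle between cap_b_lug's own z axis and vertical below 0.087 rad and linear speed of cap_b below 0.02 m/s); the robot touches nothing.
It fails at once if the cap with the 24 mm bore is moved more than 40 mm (distance of cap_a_lug from where it was at the start of the episode above 0.04 m).
It fails at once if the cap with the 56 mm bore is moved more than 40 mm (distance of cap_c_lug from where it was at the start of the episode above 0.04 m).
It fails at once if the cap with the 40 mm bore is dropped from more than about 25 mm (moves faster than 0.7 m/s with no finger on it) (linear speed of cap_b above 0.7 m/s and contact force between the fingers and cap_b below 0.05 N).
It also fails if it takes over 35 s, if anything falls off the work surface, if the arm or the gripper's body presses on something with over 40 N, if the wrist force passes 120 N, or if a joint passes its speed limit or range.

## Working session

There is one attempt and no reset: what is moved stays moved. The work goes in short steps, Python scripts to look and compute and a tool call to move; the robot and the scene stay as the last step left them, time stands still between calls to the robot, and variables do not carry over. Pictures are saved under pics/ and viewed, about 8 in all and at most 12, crops included, and the job is handed in when it is done.

Besides the shell and the picture viewer there is one more tool, called after ">>>" by a JSON object that holds its "name" and its "arguments", one argument or row to a line. move_arm: Moves the arm, as the interface text tells. Its arguments: {"type":"object","properties":{"moves":{"type":"array","items":{"type":"array"}},"squeeze":{"type":"number"}},"required":["moves"]}

```bash
mkdir -p pics; python3 - <<'E'
from workcell import *
import cv2
for n in("scene","top"):
    cv2.imwrite(f"pics/{n}0.png",camera(n)[:,:,::-1]); print(n,camera_info(n))
o=get_obs();print(o)
E
```

```text
scene {'fx': 616.5403700060879, 'fy': 616.5403700060879, 'cx': 315.4149070544233, 'cy': 239.97312772632338, 'origin': array([-0.66530827, -0.59833622,  0.63519023]), 'rotation': array([ 0.71345662, -0.44101154,  0.28173997, -0.46595178])}
top {'fx': 573.9409381912658, 'fy': 573.9409381912658, 'cx': 318.27622165078077, 'cy': 228.0101796106878, 'origin': array([ 0.22351354, -0.02516571,  1.47808859]), 'rotation': array([ 0.71102158, -0.69820158,  0.05868094, -0.05932463])}
{'clock': 0.1, 'joint_pos': array([ 1.08641782,  0.33278431, -0.06469747,  1.46083891,  0.02162425,
        1.34988715, -0.08850968]), 'joint_velocities': array([ 0.00140202, -0.00267824, -0.00097895, -0.00316993, -0.00041983,
        0.00110669,  0.00077014]), 'tau': array([ 1.31024502e-03, -6.26747131e+01,  4.89735254e-02, -3.92428637e+01,
        1.61749008e-02,  6.92147529e-03,  4.51801122e-05]), 'position': array([ 0.27830898, -0.55925518,  0.2306195 ]), 'ee_rot': array([ 9.73461716e-01,  2.28849107e-01, -1.77936920e-04, -5.84289836e-04]), 'ft_force': array([0.23915923, 0.39291021, 0.10247778]), 'torque': array([ 0.00270222, -0.01488943,  0.00780551]), 'grip_width': 1.004106127751007}
```

View pics/top0.png

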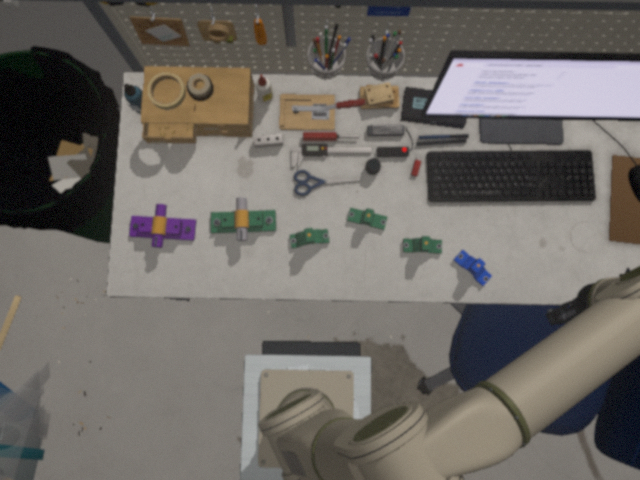

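View pics/scene0.png

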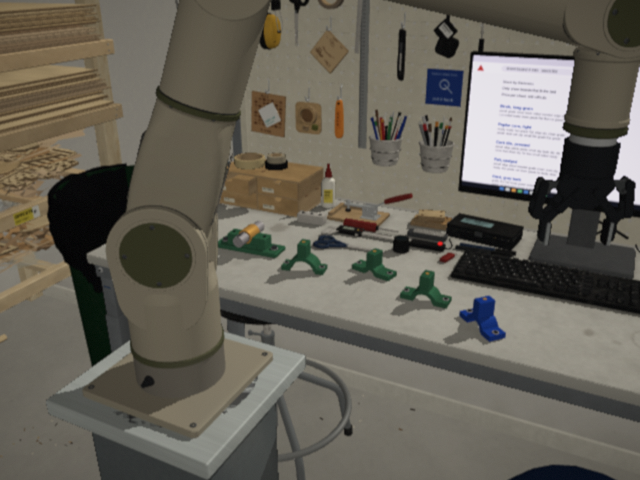

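The top view shows the green block at about (243,221), with the purple look-alike at (162,227). The green caps are at (309,237), (367,218) and (422,244), and the blue look-alike is at (472,266). Next I'll zoom in to compare the bores and measure positions.

```bash
cat >h.py <<'E'
import numpy as np,cv2
from workcell import *
from scipy.spatial.transform import Rotation as R
def ray(n,u,v,z):
    c=camera_info(n);d=R.from_quat(c["rotation"]).apply([(u-c["cx"])/c["fx"],(v-c["cy"])/c["fy"],1]);o=c["origin"]
    return o+d*(z-o[2])/d[2]
def proj(n,p):
    c=camera_info(n);q=R.from_quat(c["rotation"]).inv().apply(np.atleast_2d(p)-c["origin"])
    return np.c_[c["fx"]*q[:,0]/q[:,2]+c["cx"],c["fy"]*q[:,1]/q[:,2]+c["cy"]]
E
python3 - <<'E'
from h import *
s=cv2.imread("pics/scene0.png");t=cv2.imread("pics/top0.png")
a=cv2.resize(s[220:320,210:460],(800,320),interpolation=3)
b=cv2.resize(t[195:265,200:450],(800,224),interpolation=3)
cv2.imwrite("pics/z0.png",np.vstack([a,b]))
hsv=cv2.cvtColor(t,cv2.COLOR_BGR2HSV)
m=cv2.inRange(hsv,(60,90,30),(90,255,255));m[:190]=0;m[270:]=0;m[:,:200]=0
n,l,st,ce=cv2.connectedComponentsWithStats(m)
for i in range(1,n):
    if st[i,4]>40:
        ys,xs=np.where(l==i);p=np.c_[xs,ys].astype(np.float32)
        print(st[i],ce[i],cv2.minAreaRect(p),ray("top",*ce[i],.03)[:2])
E
```

```text
[250 212  12  13  80] [254.95  218.025] ((255.5, 218.0), (11.0, 12.0), -0.0) [0.49072922 0.14133063]
[312 231  10  11  55] [316.58181818 236.38181818] ((316.8824157714844, 236.4706268310547), (9.216353416442871, 9.701424598693848), 14.03624439239502) [ 0.44596891 -0.01768099]
[423 241  15  11  48] [431.27083333 245.95833333] ((430.0, 246.0), (10.0, 14.0), 90.0) [ 0.42663562 -0.3100411 ]
```

View pics/z0.png

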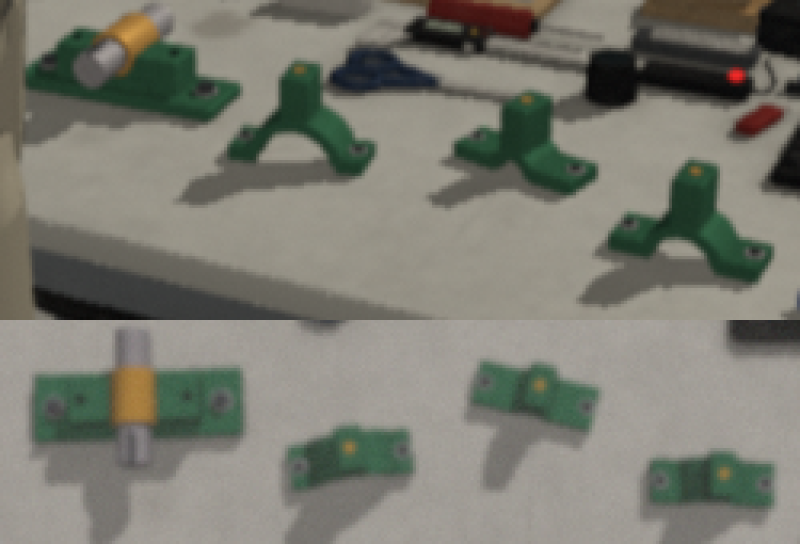

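```bash
python3 - <<'E'
from h import *
f=lambda x,y:(200+x/3.2,195+(y-320)/3.2)
def pt(x,y,z): return ray("top",*f(x,y),z)
print("dot top",pt(725,474,.061),"scene",ray("scene",210+694/3.2,220+171/3.2,.061))
a,b=pt(660,482,.012),pt(766,482,.012);print("bolts",a,b,(a+b)/2,np.degrees(np.arctan2(*(b-a)[[0,1]])),np.linalg.norm(a-b))
a,b=pt(55,407,.012),pt(221,401,.012);print("block bolts",a,b,(a+b)/2,np.degrees(np.arctan2(*(b-a)[[0,1]])),np.linalg.norm(a-b))
a,b=pt(75,397,.04),pt(188,396,.04);print("joint holes",a,b,(a+b)/2,np.degrees(np.arctan2(*(b-a)[[0,1]])),np.linalg.norm(a-b))
a,b=pt(134,330,.054),pt(133,464,.054);print("shaft ends",a,b,(a+b)/2,np.linalg.norm(a-b))
# yellow centroid measured
t=cv2.imread("pics/top0.png");h=cv2.cvtColor(t,cv2.COLOR_BGR2HSV);m=cv2.inRange(h,(12,110,90),(32,255,255));m[:200]=0;m[265:]=0;m[:,:200]=0
n,l,st,ce=cv2.connectedComponentsWithStats(m)
for i in range(1,n): print(st[i],ce[i],ray("top",*ce[i],.061)[:2])
o=get_obs();print(R.from_quat(o["ee_rot"]).as_matrix().round(3))
E
```

```text
dot top [ 0.42920246 -0.29230867  0.061     ] scene [ 0.43096484 -0.29064466  0.061     ]
bolts [ 0.42885209 -0.24910903  0.012     ] [ 0.4304083  -0.33448227  0.012     ] [ 0.4296302  -0.29179565  0.012     ] 178.95570721227412 0.08538741625590024
block bolts [0.48128269 0.24095718 0.012     ] [0.48868211 0.10654904 0.012     ] [0.4849824  0.17375311 0.012     ] 176.8489406687419 0.13461166533489502
joint holes [0.48473168 0.22034091 0.04      ] [0.48718284 0.13043296 0.04      ] [0.48595726 0.17538694 0.04      ] 178.43833560938396 0.08994135344595475
shaft ends [0.5370467  0.17362724 0.054     ] [0.4296765  0.17008438 0.054     ] [0.4833616  0.17185581 0.054     ] 0.10742862616261946
[612 200  28  21 286] [626.36013986 207.44405594] [ 0.52919986 -0.79697029]
[235 210  14  17 219] [241.17351598 218.31050228] [0.48364861 0.17232257]
[368 214   2   2   3] [368.33333333 214.66666667] [ 0.49879451 -0.14688902]
[611 217   1   1   1] [611. 217.] [ 0.50395895 -0.75662344]
[614 216   1   1   1] [614. 216.] [ 0.50665756 -0.76433586]
[621 216   1   2   2] [621.  216.5] [ 0.50569819 -0.781844
[... 1344 characters left out ...]
0.474351   -0.80968151]
[613 231   2   2   2] [613.5 231.5] [ 0.46710922 -0.76041802]
[621 230   1   1   1] [621. 230.] [ 0.47126112 -0.77945176]
[629 230   1   1   1] [629. 230.] [ 0.47162656 -0.79948122]
[631 233   1   1   1] [631. 233.] [ 0.46410182 -0.80393738]
[637 232   1   1   1] [637. 232.] [ 0.46691292 -0.81913458]
[308 234   2   2   4] [308.5 234.5] [0.44559517 0.00244152]
[628 234   1   1   1] [628. 234.] [ 0.46142925 -0.79625155]
[639 234   1   1   1] [639. 234.] [ 0.46193103 -0.82376021]
[635 241   1   1   1] [635. 241.] [ 0.44403964 -0.81245474]
[425 242   2   2   4] [425.5 242.5] [ 0.43072831 -0.28968019]
[[ 0.895  0.446 -0.001]
 [ 0.446 -0.895  0.001]
 [-0.    -0.001 -1.   ]]
```

Left is cap C (large bore), the middle is A (small) and the right is B (medium), whose lug is near (0.430,-0.291) with yaw about 1°. The block is near (0.485,0.173) with yaw about 2–3°. I'll turn the tool square first, then travel high.

>>> {"name": "move_arm", "arguments": {
  "moves": [
    [[0,0,0],[0,0,8.5],1],
    [[0,0,0],[0,0,8.5],1],
    [[0,0,0],[0,0,8.5],1],
    [[1,-1,0],[0,0,0],1],
    [[1,-1,0],[0,0,0],1]
  ],
  "squeeze": 60
}}

```text
clock: 0.72
position: [0.3279, -0.508, 0.2308]
ee_rot: [1.0, 0.008, -0.0, -0.0]
ft_force: [0.8, -0.4, 0.1]
grip_width: 1.001
```

>>> {"name": "move_arm", "arguments": {
  "moves": [
    [[1,-1,0],[0,0,0],1],
    [[1,-1,0],[0,0,0],1],
    [[1,-1,0.5],[0,0,0],1],
    [[1,-1,0.5],[0,0,0],1],
    [[0,-1,0.5],[0,0,0],1]
  ]
}}

```text
clock: 1.35
position: [0.4272, -0.38, 0.1928]
ee_rot: [1.0, 0.01, 0.0, -0.001]
ft_force: [-0.8, 0.3, 0.7]
grip_width: 1.0
```

>>> {"name": "move_arm", "arguments": {
  "moves": [
    [[0,-1,0.5],[0,0,0],1],
    [[0,-1,0.5],[0,0,0],1],
    [[0,-1,0.5],[0,0,0],1],
    [[0,0,0],[0,0,0],1],
    [[0,0,0],[0,0,0],1]
  ]
}}

```text
clock: 1.98
position: [0.4242, -0.3078, 0.1566]
ee_rot: [1.0, 0.008, 0.0, 0.0]
ft_force: [-0.8, -0.3, 0.4]
grip_width: 0.995
```

>>> {"name": "move_arm", "arguments": {
  "moves": [
    [[0.24,-0.68,0.5],[0,0,0],1],
    [[0,0,1],[0,0,0],1],
    [[0,0,0.5],[0,0,0],1],
    [[0,0,0],[0,0,0],1],
    [[0,0,0],[0,0,0],1]
  ]
}}

```text
clock: 2.6
position: [0.4304, -0.2902, 0.1069]
ee_rot: [1.0, 0.008, 0.0, 0.0]
ft_force: [0.5, -0.2, 0.1]
grip_width: 1.0
```

```bash
python3 - <<'E'
from h import *
s=camera("scene")[:,:,::-1];t=camera("top")[:,:,::-1]
a=cv2.resize(s[200:330,360:520],(640,520),interpolation=3)
cv2.imwrite("pics/z1.png",a)
cv2.imwrite("pics/z1t.png",cv2.resize(t[200:290,370:480],(660,540),interpolation=3))
print(get_obs()["position"],(proj("scene",[get_obs()["position"],[.43,-.291,.061]])-[360,200])*4)
E
```

```text
[ 0.43045523 -0.29035021  0.10712109] [[272.57621062 211.90039423]
 [267.59670745 294.67029062]]
```

View pics/z1.png

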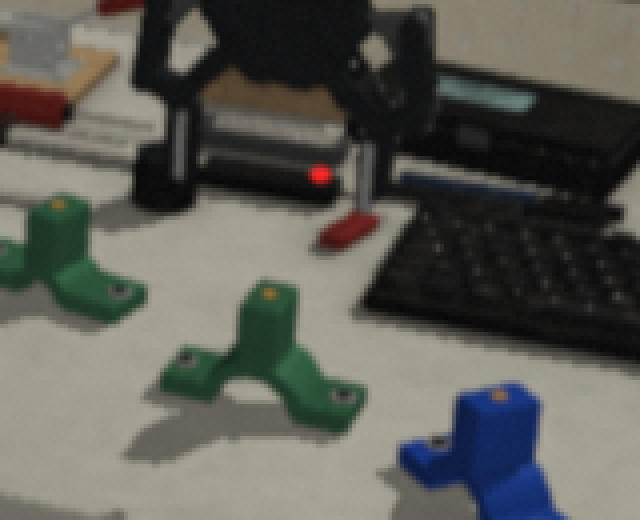

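The dot on B's lug is at (269,293) in the crop, against a predicted (268,295), and the fingers straddle it. I'll descend and grip.

>>> {"name": "move_arm", "arguments": {
  "moves": [
    [[0,0,1],[0,0,0],1],
    [[0,0,1],[0,0,0],1],
    [[0,0,0.5],[0,0,0],1],
    [[0,0,0.4],[0,0,0],1],
    [[0,0,0],[0,0,0],1]
  ]
}}

```text
clock: 3.32
position: [0.43, -0.2899, 0.0337]
ee_rot: [1.0, 0.008, -0.0, -0.0]
ft_force: [0.3, -0.3, 0.0]
grip_width: 0.998
```

>>> {"name": "move_arm", "arguments": {
  "moves": [
    [[0,0,0],[0,0,0],0],
    [[0,0,0],[0,0,0],0],
    [[0,0,0],[0,0,0],0],
    [[0,0,0],[0,0,0],0],
    [[0,0,0],[0,0,0],0]
  ]
}}

```text
clock: 3.95
position: [0.4304, -0.2902, 0.0343]
ee_rot: [1.0, 0.008, 0.0, 0.0]
ft_force: [-0.5, 0.6, 5.4]
grip_width: 0.246
```

>>> {"name": "move_arm", "arguments": {
  "moves": [
    [[0,0,0],[0,0,0],0],
    [[0,0,0],[0,0,0],0],
    [[0,0,0],[0,0,0],0],
    [[0,0,0],[0,0,0],0]
  ]
}}

```text
clock: 4.45
position: [0.4304, -0.2902, 0.0343]
ee_rot: [1.0, 0.008, 0.0, 0.0]
ft_force: [-0.2, 0.5, 6.7]
grip_width: 0.247
```

Gripped at about 21 mm, which fits the 22 mm lug. I'll lift and carry.

>>> {"name": "move_arm", "arguments": {
  "moves": [
    [[0,0,-0.6],[0,0,0],0],
    [[0,0,-1],[0,0,0],0],
    [[0,0,-1],[0,0,0],0],
    [[0,0,-1],[0,0,0],0],
    [[0,0,-1],[0,0,0],0]
  ]
}}

```text
clock: 5.08
position: [0.4297, -0.2898, 0.1502]
ee_rot: [1.0, 0.008, -0.0, -0.0]
ft_force: [0.8, -1.1, -2.4]
grip_width: 0.243
```

>>> {"name": "move_arm", "arguments": {
  "moves": [
    [[0,-0.5,-0.6],[0,0,0],0],
    [[0.2,-1,0],[0,0,0],0],
    [[0.2,-1,0],[0,0,0],0],
    [[0.2,-1,0],[0,0,0],0],
    [[0.2,-1,0],[0,0,0],0]
  ]
}}

```text
clock: 5.7
position: [0.4477, -0.1753, 0.1637]
ee_rot: [1.0, 0.009, -0.0, -0.0]
ft_force: [1.1, 0.1, -2.2]
grip_width: 0.243
```

>>> {"name": "move_arm", "arguments": {
  "moves": [
    [[0.2,-1,0],[0,0,0],0],
    [[0.2,-1,0],[0,0,0],0],
    [[0.2,-1,0],[0,0,0],0],
    [[0.2,-1,0],[0,0,0],0],
    [[0.2,-1,0],[0,0,0],0]
  ]
}}

```text
clock: 6.32
position: [0.4704, -0.0501, 0.1637]
ee_rot: [1.0, 0.009, -0.0, 0.0]
ft_force: [-1.0, 0.3, -2.3]
grip_width: 0.245
```

>>> {"name": "move_arm", "arguments": {
  "moves": [
    [[0.2,-1,0],[0,0,0],0],
    [[0.2,-1,0],[0,0,0],0],
    [[0,-1,0],[0,0,0],0],
    [[0,-1,0],[0,0,0],0],
    [[0,-1,0],[0,0,0],0]
  ]
}}

```text
clock: 6.95
position: [0.4779, 0.0748, 0.1637]
ee_rot: [1.0, 0.009, -0.0, 0.0]
ft_force: [0.5, -0.6, -2.7]
grip_width: 0.246
```

>>> {"name": "move_arm", "arguments": {
  "moves": [
    [[0,-1,0],[0,0,0],0],
    [[0,-1,0],[0,0,0],0],
    [[0,-0.5,0],[0,0,0],0],
    [[0,0,0],[0,0,0],0],
    [[0,0,0],[0,0,0],0]
  ]
}}

```text
clock: 7.58
position: [0.4779, 0.1348, 0.1637]
ee_rot: [1.0, 0.008, -0.0, 0.0]
ft_force: [-0.2, -0.1, -1.9]
grip_width: 0.247
```

```bash
python3 - <<'E'
from h import *
t=camera("top")[:,:,::-1];s=camera("scene")[:,:,::-1]
cv2.imwrite("pics/z2.png",np.hstack([cv2.resize(t[170:270,190:290],(400,400),interpolation=3),cv2.resize(s[150:270,210:330],(400,400),interpolation=3)]))
o=get_obs();print(o["position"],o["ee_rot"],o["ft_force"],o["grip_width"])
E
```

```text
[0.4779721  0.13483292 0.16373372] [ 9.99970852e-01  7.63075350e-03 -4.75871578e-05  2.52676409e-04] [-0.01246321 -0.02179331 -1.52678796] 0.24756080053758797
```

View pics/z2.png

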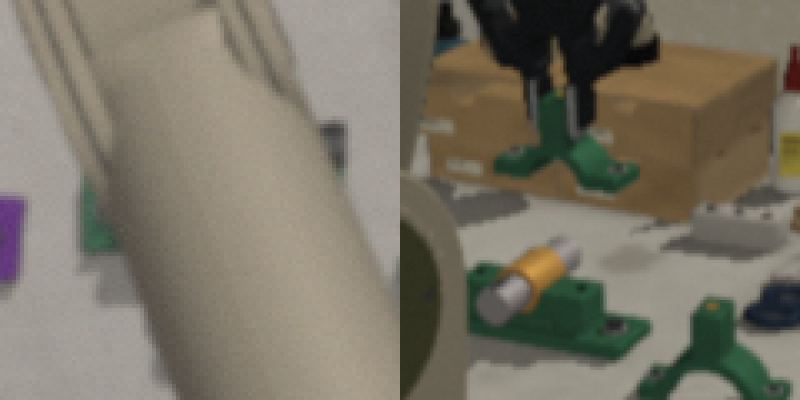

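```bash
python3 - <<'E'
from h import *
g=lambda x,y,z:ray("scene",210+(x-400)*.3,150+y*.3,z).round(4)
print("near end",g(495,305,.04),"hole",g(570,286,.04),"bolt",g(615,327,.012))
print("held dot pred",(proj("scene",[.4784,.1348,.1637+.027])-[210,150])/.3+[400,0])
E
```

```text
near end [0.4366 0.1704 0.04  ] hole [0.4886 0.14   0.04  ] bolt [0.4935 0.1064 0.012 ]
held dot pred [[558.93320531  92.27575095]]
```

>>> {"name": "move_arm", "arguments": {
  "moves": [
    [[0.32,-0.8,0],[0,0,0],0],
    [[0,-0.72,0],[0,0,0],0],
    [[0,0,1],[0,0,-1.5],0],
    [[0,0,1],[0,0,0],0],
    [[0,0,0.4],[0,0,0],0]
  ]
}}

```text
clock: 8.3
position: [0.4847, 0.173, 0.1025]
ee_rot: [1.0, 0.021, -0.001, 0.0]
ft_force: [0.2, -0.9, -2.8]
grip_width: 0.245
```

>>> {"name": "move_arm", "arguments": {
  "moves": [
    [[0,0,0],[0,0,0],0],
    [[0,0,0],[0,0,0],0]
  ]
}}

```text
clock: 8.55
position: [0.4859, 0.1741, 0.1048]
ee_rot: [1.0, 0.021, 0.001, -0.0]
ft_force: [0.5, -0.2, -2.0]
grip_width: 0.246
```

```bash
python3 - <<'E'
from h import *
t=camera("top")[:,:,::-1];s=camera("scene")[:,:,::-1]
cv2.imwrite("pics/z3.png",cv2.resize(s[195:265,210:300],(800,622),interpolation=3)[:600])
o=get_obs();print(o["position"],o["ee_rot"],o["ft_force"],o["grip_width"])
E
```

```text
[0.48580717 0.1741448  0.10470195] [ 9.99771290e-01  2.13731226e-02  7.39553156e-04 -9.97443142e-05] [ 0.48668079 -0.29216383 -1.87216157] 0.24376253769303388
```

View pics/z3.png

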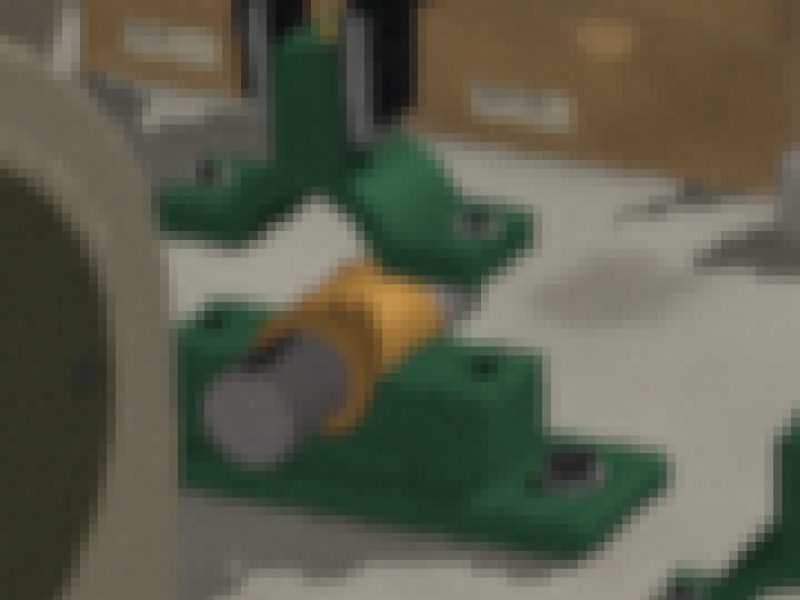

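```bash
python3 - <<'E'
from h import *
g=lambda x,y,z:ray("scene",210+x/8.889,195+y/8.889,z).round(4)
for n,l,r,z in(("cap",(210,172),(478,222),.0805),("cap",(210,172),(478,222),.0825),("block",(213,318),(485,367),.04)):
    a,b=g(*l,z),g(*r,z);print(n,a,b,(a+b)/2,np.linalg.norm(a-b),np.degrees(np.arctan2(-(a-b)[0],(a-b)[1])))
print("near end",g(248,418,.04))
E
```

```text
cap [0.4931 0.219  0.0805] [0.4937 0.1333 0.0805] [0.4934  0.17615 0.0805 ] 0.0857021003243211 0.4011307589091974
cap [0.4889 0.216  0.0825] [0.4896 0.1307 0.0825] [0.48925 0.17335 0.0825 ] 0.08530287216735435 0.47017755421358565
block [0.4861 0.2163 0.04  ] [0.4898 0.1307 0.04  ] [0.48795 0.1735  0.04   ] 0.08567992763769118 2.475029277313274
near end [0.4334 0.17   0.04  ]
```

Cap and block holes agree to about 1 mm (spacing 85.7 mm on both) and the yaw differs by 1–2°. I'll lower it slowly with a small turn.

>>> {"name": "move_arm", "arguments": {
  "moves": [
    [[0,0,0.25],[0,0,-1],0],
    [[0,0,0.25],[0,0,0],0],
    [[0,0,0.25],[0,0,0],0],
    [[0,0,0.2],[0,0,0],0],
    [[0,0,0],[0,0,0],0]
  ]
}}

```text
clock: 9.28
position: [0.4849, 0.1739, 0.0795]
ee_rot: [1.0, 0.03, -0.0, 0.0]
ft_force: [-0.0, 0.2, -3.0]
grip_width: 0.248
```

>>> {"name": "move_arm", "arguments": {
  "moves": [
    [[0,0,0.1],[0,0,0],0],
    [[0,0,0.1],[0,0,0],0],
    [[0,0,0],[0,0,0],0]
  ]
}}

```text
clock: 9.65
position: [0.4851, 0.174, 0.0749]
ee_rot: [1.0, 0.03, -0.0, 0.0]
ft_force: [-0.1, -0.3, -1.7]
grip_width: 0.246
```

No contact yet, as expected at about 0.0749 m. I'll ease it down.

>>> {"name": "move_arm", "arguments": {
  "moves": [
    [[0,0,0.05],[0,0,0],0],
    [[0,0,0],[0,0,0],0]
  ]
}}

```text
clock: 9.9
position: [0.4854, 0.1741, 0.0743]
ee_rot: [1.0, 0.03, 0.0, 0.0]
ft_force: [-2.6, -1.0, 4.7]
grip_width: 0.248
```

>>> {"name": "move_arm", "arguments": {
  "moves": [
    [[0,0,0.05],[0,0,0],0],
    [[0,0,0],[0,0,0],0]
  ]
}}

```text
clock: 10.15
position: [0.4855, 0.1741, 0.0743]
ee_rot: [1.0, 0.03, 0.0, 0.0]
ft_force: [-9.2, -3.9, 20.9]
grip_width: 0.244
```

The feet landed at exactly the expected height (0.0743 m) and the force rose. I'll ease off, release and retreat straight up.

>>> {"name": "move_arm", "arguments": {
  "moves": [
    [[0,0,-0.06],[0,0,0],0],
    [[0,0,0],[0,0,0],0.4],
    [[0,0,0],[0,0,0],0.7],
    [[0,0,0],[0,0,0],1],
    [[0,0,0],[0,0,0],1]
  ]
}}

```text
clock: 10.78
position: [0.4853, 0.174, 0.074]
ee_rot: [1.0, 0.03, -0.0, 0.0]
ft_force: [-0.1, 0.0, 0.5]
grip_width: 0.993
```

>>> {"name": "move_arm", "arguments": {
  "moves": [
    [[0,0,-0.3],[0,0,0],1],
    [[0,0,-1],[0,0,0],1],
    [[0,0,-1],[0,0,0],1],
    [[0,0,-1],[0,0,0],1],
    [[0,0,-1],[0,0,0],1]
  ]
}}

```text
clock: 11.4
position: [0.4852, 0.1741, 0.183]
ee_rot: [1.0, 0.03, 0.0, -0.0]
ft_force: [-0.2, 0.1, -0.5]
grip_width: 1.0
```

>>> {"name": "move_arm", "arguments": {
  "moves": [
    [[0,1,-1],[0,0,0],1],
    [[0,1,0],[0,0,0],1],
    [[0,1,0],[0,0,0],1],
    [[0,1,0],[0,0,0],1],
    [[0,1,0],[0,0,0],1]
  ]
}}

```text
clock: 12.02
position: [0.4928, 0.0485, 0.2072]
ee_rot: [1.0, 0.03, 0.0, 0.0]
ft_force: [0.6, 0.8, -0.6]
grip_width: 1.002
```

>>> {"name": "move_arm", "arguments": {
  "moves": [
    [[0,1,0],[0,0,0],1],
    [[0,1,0],[0,0,0],1],
    [[0,0,0],[0,0,0],1],
    [[0,0,0],[0,0,0],1]
  ]
}}

```text
clock: 12.52
position: [0.4958, 0.0003, 0.2069]
ee_rot: [1.0, 0.031, 0.0, -0.0]
ft_force: [-0.9, 0.3, -0.1]
grip_width: 0.999
```

```bash
python3 - <<'E'
from h import *
t=camera("top")[:,:,::-1];s=camera("scene")[:,:,::-1]
cv2.imwrite("pics/z4.png",np.hstack([cv2.resize(t[180:270,200:290],(400,400),interpolation=3),cv2.resize(s[190:280,210:300],(400,400),interpolation=3)]))
o=get_obs();print(o["position"],o["ft_force"],o["grip_width"])
E
```

```text
[4.95814271e-01 4.53477533e-04 2.06794946e-01] [ 0.40538531 -0.16940424 -0.86521825] 1.0029413338996023
```

View pics/z4.png

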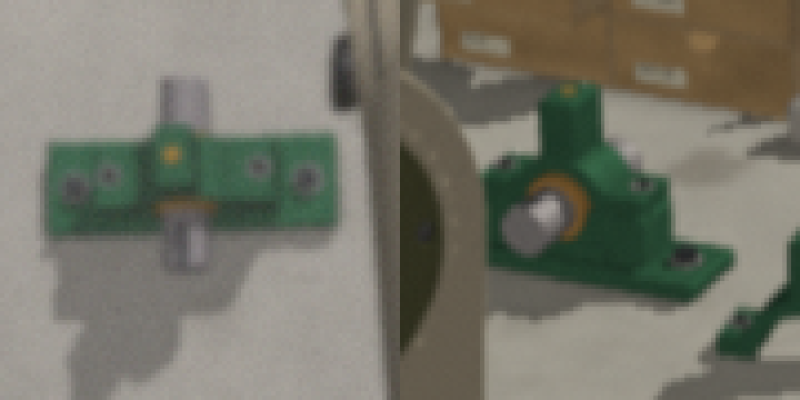

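The cap sits over the bush, flush and in line: the relative yaw is about 1.4°, from cap bolts (108,177),(259,168) and block bolts (74,188),(306,180). I'll do a numeric check and hand in.

```bash
python3 - <<'E'
from h import *
f=lambda x,y,z:ray("top",200+x/4.444,180+y/4.444,z).round(4)
print("dot top",f(172,155,.101),"scene",ray("scene",210+168/4.444,190+91/4.444,.101),"cap bolts mid",f(183.5,172.5,.052),"block bolts mid",f(190,184,.012))
hand_in()
E
```

```text
dot top [0.4847 0.1731 0.101 ] scene [0.48601565 0.17216028 0.101     ] cap bolts mid [0.484  0.1732 0.052 ] block bolts mid [0.4846 0.1747 0.012 ]
the job is handed in; nothing more can be done
```

The middle-bore cap (cap B, 40 mm) is seated on the green block over the brass bush, and the job is handed in, at about 12.6 s on the robot's clock. I never touched the other two caps or the purple and blue look-alikes.

- **Placing:** I gripped the cap by its lug and lowered it on. The feet met the joint faces at the expected height (TCP at 0.0743 m). I pressed to about 21 N, eased off, then released and withdrew the arm clear of everything.
- **Position:** the cap's bolts and the block's bolts have midpoints within about 1.5 mm of each other in the top view. The lug dot, at its seated height, came out at (0.485, 0.173) m from the top camera and (0.486, 0.172) m from the scene camera.
- **Angle:** the cap looks turned about 1–2° from the block. Each camera reading is only good to about 1°. I judged the tilt by eye: the feet look flush.
- **Disagreement:** the two cameras differed by up to about 5 mm along the shaft when locating the block beforehand. I aimed in between, which is inside the 10 mm tolerance.

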